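Tip the gudgeon pins into the angle-iron trough

TASK

Pick up the small sheet-metal scoop that holds the two gudgeon pins, carry it level to the V-shaped angle-iron trough and tip it so that both pins roll out and come to lie in line, end to end, along the fold. Then set the empty scoop back down upright on the bench and let go of it.

Things in the scene. Friction and masses are not known exactly. Their poses are not given: they have to be found in the camera images.
- scoop_grip (a point): Middle of the upright grip plate (14 thick in x, 44 wide in y, top 25 mm higher) at the rear of the loose sheet-metal scoop, 65 mm above its underside, 0.22 kg. z up. The scoop is 140 mm wide; its open straight lip faces -x, 68 mm from here in -x and 50 mm lower. The floor falls 8 degrees from lip to rear wall, which holds the pins while level; 25 degrees lip-down empties it.
- pin0_center (a point): Centre of a loose dark steel gudgeon pin, a smooth cylinder 18 mm thick, 55 mm long, about 70 g; x is its long axis. It starts in the scoop on the +y side of a low middle rib, parallel to the lip, against the rear wall, its top 39 mm below the grip point. At rest in the trough its centre is 13 mm above the fold.
- pin1_center (a point): Centre of the second, identical pin, on the -y side of the scoop's middle rib. Which pin lies where in the trough does not matter.
- fold_mid (a point): Middle of the inner fold line of the fixed, level trough: 260 mm of steel angle iron, open upwards, its two faces at 45 degrees. x runs along the fold, z up. The fold is 22 mm above the bench; the upper edges are 52 mm above the fold and 52 mm (outside 57 mm) to either side of it; ends open. The flat-bottomed U-channel farther from the robot is not it.
There are look-alikes about, which are no part of the job. What is shaped like the part that bears scoop_grip but green is not meant.

How it is judged:
By the outcome, as a careful person would: the job done as asked, in the order asked, and still so for the second after the job is handed in, with the robot touching nothing.
It also fails if it takes over 64 s, if anything falls off the work surface, if the arm or the gripper's body presses on something with over 40 N, if the wrist force passes 120 N, or if a joint passes its speed limit or range.

ROBOT

A 6-joint arm with a two-finger parallel gripper is mounted at the origin on the work surface. World frame = base frame: x ahead of the robot, y to its left, z up, the work surface at z = 0. Lengths are in m, angles in rad, forces in N, time in s.
With the tool pointing down it reaches from about 0.35 to 0.875 m from the base axis. Payload 4.2 kg.
Tool frame: the origin (TCP) lies at the very end of the fingers, on their centre line; the grasp point (between the pads) lies 19 mm behind it (manip.pinch_z is the distance from the TCP to the grasp point, in m); z points along the fingers, y is the line along which they close (so a half turn about z gives the same grasp; the last joint's range is limited). The gripper opens to 87 mm and grips with 3 to 60 N. Pads are 19 mm wide; open, the fingers measure 117 mm over their backs; the gripper's body (75 mm by 190 mm) begins 51 mm behind the grasp point.
Start: joints at [1.434, 0.385, 0.008, 0, -1.194, -0.259], TCP at [0.241, 0.577, 0.184] pointing down, gripper open.
Joint ranges: [-3.14, 3.14], [-1.21, 2.06], [-1.07, 1.41], [-3.16, 2.05], [-2.99, -0.16], [-3.1, 3.1]. Speed limits (rad/s): [2.79, 2.79, 3.14, 3.14, 3.14, 3.14].

INTERFACE

Orientations are given as a rotation vector (axis times angle).
In Python, from cell import readout, imaging, manip gives the robot as it stands.
- The arm moves only by the shell command python3 -m jog 'ROWS' [FORCE]. ROWS is JSON, a list of rows, each a list of 5 numbers: the shift along the tool's x, y, z in units of 30 mm (1.0 is 30 mm), then the turn about the tool's z in units of 8 degrees (1.0 is 8 degrees), then the finger opening in mm, from 0 to 87. A call has 1 to 8 rows; each row shifts and turns the commanded pose from where the row before left it, along the tool's axes as they then stand; what a row does not reach is not made up. A row lasts 1/8 s, in which the tool goes at most 62.5 mm and 10.7 degrees, less where a joint would pass 70% of its speed; a pose out of reach is approached as far as the arm can. A call is refused whole if a number of a shift passes 1 or a number of a turn 1, either way. A call with a gripper value outside its range is refused whole. The fingers move at their own pace and stop on an object; FORCE is the grip in N (left out, the last holds). Time passes only in rows, so rows that do not move let the fingers close. It gives the time, the measured TCP pose, the force, the opening and the grip force at its end, in the units of the state.
- readout.state(): the state, without advancing time (a new reading comes with each control period).
- imaging.camera(name): name is "side" or "top"; returns the picture (384x512x3 uint8, red, green, blue); there is no depth.
- imaging.camera_params(name): a dict with "intrinsics" (3x3 intrinsics, pixels), "dist" ([k1, k2, p1, p2, k3] as OpenCV has them; the pictures are not rectified), "origin" and "rotation" of the camera in the world. Camera axes: x right, y down, z forward; pixel columns grow to the right and rows downward; lengths in m; the calibration is good to about 2 mm. A picture is of the moment at which its call begins. camera_params takes no time and is no camera call.
- manip.finish_job(): hands the job in; it is judged then, once.
The state is a dict: "time_s": time; "joint_positions": joint angles; "dq": joint speeds; "tau": joint torques, N m; "tool_pos": TCP position; "tcp_rot": TCP orientation; "force": force on the tool from outside, world axes, zero at the start; "ft_torque": the same for the moment, N m; "width": finger opening in m; "gripper_force": force on a finger pad.
Only numpy, scipy, OpenCV 4.12 (cv2) and the standard library are available. Lean on these libraries where they do the work, as an engineer would, in place of code of your own. Each camera call takes 0.05 s, during which the arm holds its last target. There are 200 camera calls.

## Working session

There is one attempt and no reset: what is moved stays moved. The work goes in short steps, Python scripts to look and compute and a shell command to move; the robot and the scene stay as the last step left them, time stands still between calls to the robot, and variables do not carry over. Pictures are saved under pics/ and viewed, at most 10 in all, crops included, and the job is handed in when it is done.

```bash
mkdir -p pics; ls; python3 - <<'E'
from cell import readout, imaging, manip
import cv2, numpy as np
np.set_printoptions(precision=4,suppress=True)
for n in("side","top"):
    im=imaging.camera(n); cv2.imwrite(f"pics/{n}0.png",im[:,:,::-1]); p=imaging.camera_params(n)
    print(n,{k:np.array(v).tolist() for k,v in p.items()})
print(readout.state(),manip.pinch_z)
E
```

```text
pics
side {'intrinsics': [[369.3470217012704, 0.0, 254.71075030608566], [0.0, 369.3470217012704, 186.6199008948207], [0.0, 0.0, 1.0]], 'dist': [-0.0284488028807277, 0.0, 0.0, 0.0, 0.0], 'origin': [0.13065344746701668, 0.5418645865846398, 0.5407908583990448], 'rotation': [-0.7444176418470404, 2.482706179121215, -1.3043599245884174]}
top {'intrinsics': [[375.440817763093, 0.0, 255.78219104361997], [0.0, 375.440817763093, 191.1187523965145], [0.0, 0.0, 1.0]], 'dist': [0.02744779425477286, 0.0, 0.0, 0.0, 0.0], 'origin': [0.4573561139026168, -0.04061593513963687, 1.028406560146535], 'rotation': [-2.230567856848029, 2.172387045764506, -0.055927440084796026]}
{'time_s': 0.1, 'joint_positions': array([ 1.4336,  0.3855,  0.0068, -0.0004, -1.194 , -0.2586]), 'dq': array([ 0.0005, -0.0023,  0.0023,  0.0033,  0.0004, -0.0002]), 'tau': array([ -0.0005, -39.1689,  18.7935,   4.2319,   0.0135,  -0.0001]), 'tool_pos': array([0.2407, 0.5761, 0.1832]), 'tcp_rot': array([ 3.0783, -0.6175, -0.0004]), 'force': array([ 1.0822, -0.7173,  0.6435]), 'ft_torque': array([ 0.0197, -0.0399,  0.02  ]), 'gripper_force': 0.0, 'width': 0.08696442953759005} 0.0187
```

View pics/top0.png

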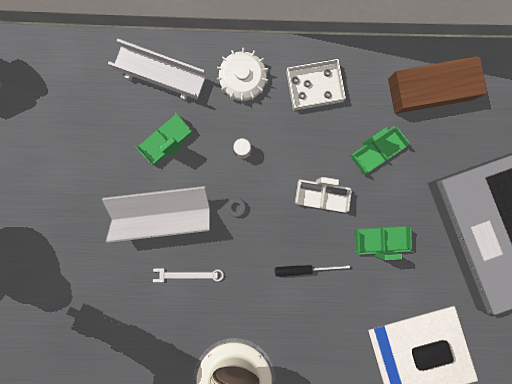

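View pics/side0.png

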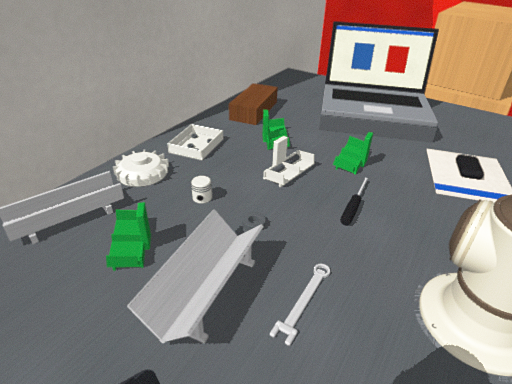

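The top view shows one white scoop at (323,195), its grip plate at (329,181) on the far side and its lip facing the robot. The V trough is at (158,214).

Possible mix-ups:
- **Scoop:** green scoops at (165,139), (380,149) and (384,242), and a white box with nuts at (316,86).
- **Trough:** a U-channel at (157,68), farther away.

I choose the white scoop at (323,195) and will check it in a close crop.

```bash
cat > h.py <<'E'
import cv2, numpy as np
from cell import readout, imaging, manip
from scipy.spatial.transform import Rotation as R
np.set_printoptions(precision=4,suppress=True)
P={n:imaging.camera_params(n) for n in("side","top")}
def ray(n,uv):
    p=P[n];q=cv2.undistortPoints(np.array([[uv]],float),np.array(p["intrinsics"]),np.array(p["dist"]))[0,0]
    return np.array(p["origin"]),R.from_rotvec(p["rotation"]).as_matrix()@[q[0],q[1],1]
def onz(n,uv,z):
    o,d=ray(n,uv);return o+d*(z-o[2])/d[2]
def tri(a,b):
    (o1,d1),(o2,d2)=ray("side",a),ray("top",b)
    s=np.linalg.lstsq(np.c_[d1,-d2],o2-o1,rcond=None)[0];p,q=o1+s[0]*d1,o2+s[1]*d2
    return (p+q)/2,np.linalg.norm(p-q)
def px(n,X):
    p=P[n];r=R.from_rotvec(p["rotation"]).inv();t=-r.apply(p["origin"])
    return cv2.projectPoints(np.array([X],float),r.as_rotvec(),t,np.array(p["intrinsics"]),np.array(p["dist"]))[0].reshape(-1,2)
E
python3 - <<'E'
from h import *
# check frame direction: is rotation camera->world?
print(onz("top",(323,195),0.02),onz("side",(290,165),0.02))
t=cv2.imread("pics/top0.png");s=cv2.imread("pics/side0.png")
a=cv2.resize(t[170:222,285:360],None,fx=8,fy=8,interpolation=cv2.INTER_CUBIC)[:,:600]
b=cv2.resize(s[130:192,255:325],None,fx=8,fy=8,interpolation=cv2.INTER_CUBIC)
a=cv2.resize(t[170:222,285:360],(400,277),interpolation=cv2.INTER_CUBIC);b=cv2.resize(s[130:192,255:325],(400,354),interpolation=cv2.INTER_CUBIC)
c=cv2.resize(t[180:248,95:220],(400,218),interpolation=cv2.INTER_CUBIC);d=cv2.resize(s[205:345,125:270],(400,386),interpolation=cv2.INTER_CUBIC)[:382]
o=np.zeros((600,800,3),np.uint8)
o[:277,:400]=a;o[:354,400:]=b;o[290:508,:400]=c;o[360:600,400:]=d[:240]
cv2.imwrite("pics/c1.png",o)
E
```

```text
[ 0.497 -0.227  0.02 ] [ 0.4987 -0.2317  0.02  ]
```

View pics/c1.png

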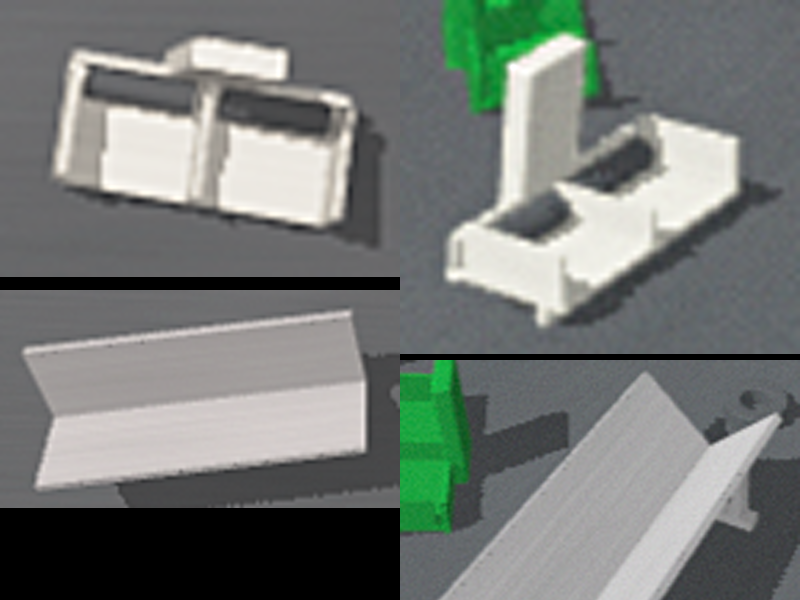

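```bash
python3 - <<'E'
from h import *
c=lambda x,y:(285+x/5.333-.4,170+y/5.333-.4)
print("plate top tri",tri((280.7,139.6),c(241,59)),"onz",onz("top",c(241,59),.09))
L,Rr=onz("top",c(57,182),.022),onz("top",c(328,228),.022)
print("lip",L,Rr,np.linalg.norm(L-Rr),np.degrees(np.arctan2(*(L-Rr)[:2])))
a,b=onz("top",c(195,38),.09),onz("top",c(290,50),.09);print("plate",a,b,np.linalg.norm(a-b),np.degrees(np.arctan2(*(a-b)[:2])))
d=lambda x,y:(95+x/3.2-.3,180+y/3.2-.3)
for n,p,q,z in(("fold",(52,125),(365,90),.022),("far",(25,60),(350,22),.074),("near",(37,197),(365,161),.074)):
    a,b=onz("top",d(*p),z),onz("top",d(*q),z);print(n,a,b,(a+b)/2,np.linalg.norm(a-b),np.degrees(np.arctan2(*(a-b)[:2])))
s=readout.state();m=R.from_rotvec(s["tcp_rot"]).as_matrix();print(m)
E
```

```text
plate top tri (array([ 0.5313, -0.2307,  0.0874]), np.float64(0.0009233493486673435)) onz [ 0.5307 -0.2304  0.09  ]
lip [ 0.4716 -0.1528  0.022 ] [ 0.4521 -0.2892  0.022 ] 0.1377830102172569 8.111288443254738
plate [ 0.54   -0.2086  0.09  ] [ 0.5355 -0.2533  0.09  ] 0.044920960472034414 5.716899873681622
fold [0.4189 0.3367 0.022 ] [0.4545 0.0785 0.022 ] [0.4367 0.2076 0.022 ] 0.2606286082240784 -7.864296269891057
far [0.4714 0.3405 0.074 ] [0.5083 0.086  0.074 ] [0.4899 0.2132 0.074 ] 0.2572080536164245 -8.240392727894749
near [0.3643 0.3263 0.074 ] [0.3986 0.0705 0.074 ] [0.3814 0.1984 0.074 ] 0.25802944942032346 -7.657840276827927
[[ 0.9226 -0.3857 -0.0007]
 [-0.3857 -0.9226 -0.0019]
 [ 0.0001  0.002  -1.    ]]
```

Measured positions:
- **Scoop grip:** about (0.531, -0.2305, 0.065), yaw -8°. Lip width 138 mm and plate width 45 mm match the sizes given.
- **Fold middle:** (0.4365, 0.207, 0.022), yaw +7.9°, length 260 mm.

The crop confirms the white scoop with two dark pins. I'm moving to above it now.

```bash
python3 -m jog '[[0,0,0,-0.92,87],[0,0,0,-0.92,87],[0.5,1,0,0,87],[0.5,1,0,0,87],[0.5,1,0,0,87],[0.5,1,0,0,87],[0.5,1,0,0,87],[0.5,1,0,0,87]]'
python3 -m jog '[[0.5,1,0,0,87],[0.5,1,0,0,87],[0.5,1,0,0,87],[0.5,1,0,0,87],[0.5,1,0,0,87],[0.5,1,0,0,87],[0.5,1,0,0,87],[0.5,1,0,0,87]]'
python3 -m jog '[[0.5,1,0,0,87],[0.5,1,0,0,87],[0.5,1,0,0,87],[0.5,1,0,0,87],[0.5,1,0,0,87],[0.5,1,0,0,87],[0.5,1,0,0,87],[0.5,1,0,0,87]]'
python3 - <<'E'
from h import *
s=readout.state();m=R.from_rotvec(s["tcp_rot"]).as_matrix();print(s["time_s"],s["tool_pos"],m,s["joint_positions"])
print(m.T@([.531,-.2305,.046]-s["tool_pos"])/.03, np.degrees(np.arctan2(m[1,0],m[0,0])))
E
```

```text
time_s: 1.1
tool_pos: [0.3052, 0.3846, 0.1838]
tcp_rot: [3.133, -0.218, -0.001]
force: [-0.2, -0.9, 1.2]
width: 0.0871
gripper_force: 0.0
time_s: 2.1
tool_pos: [0.3907, 0.1304, 0.1839]
tcp_rot: [3.134, -0.218, -0.001]
force: [1.0, 0.4, 0.5]
width: 0.087
gripper_force: 0.0
time_s: 3.1
tool_pos: [0.4763, -0.1237, 0.1838]
tcp_rot: [-3.134, 0.218, 0.001]
force: [0.6, -0.3, 0.5]
width: 0.0867
gripper_force: 0.0
3.1 [ 0.4763 -0.1237  0.1838] [[ 0.9903 -0.1386 -0.0008]
 [-0.1386 -0.9903  0.0002]
 [-0.0008 -0.0001 -1.    ]] [ 0.0764  0.1583 -0.3084 -0.0002 -1.1049  1.3554]
[2.3032 3.2719 4.5907] -7.968002992695096
```

```bash
python3 -m jog '[[0.8,1,0,0,87],[0.8,1,0,0,87],[0.7,1,0,0,87],[0,0.27,0.5,0,87],[0,0,1,0,87],[0,0,1,0,87],[0,0,1,0,87],[0,0,0.6,0,87]]'
python3 -m jog '[[0,0,0.4,0,87],[0,0,0,0,87]]'
python3 - <<'E'
from h import *
s=readout.state();m=R.from_rotvec(s["tcp_rot"]).as_matrix()
print(m.T@([.531,-.2305,.046]-s["tool_pos"])/.03)
s1=imaging.camera("side")[100:220,220:360,::-1];t1=imaging.camera("top")[140:250,260:400,::-1]
o=np.zeros((342,800,3),np.uint8);o[:342,:400]=cv2.resize(s1,(400,342));o[:314,400:]=cv2.resize(t1,(400,314));cv2.imwrite("pics/c2.png",o)
E
```

```text
time_s: 4.1
tool_pos: [0.5289, -0.2284, 0.0587]
tcp_rot: [-3.133, 0.218, 0.007]
force: [0.4, -0.5, -0.0]
width: 0.0866
gripper_force: 0.0
time_s: 4.35
tool_pos: [0.5301, -0.2289, 0.0482]
tcp_rot: [-3.134, 0.218, 0.004]
force: [-0.2, 0.6, 0.3]
width: 0.0873
gripper_force: 0.0
[0.0357 0.0482 0.0727]
```

View pics/c2.png

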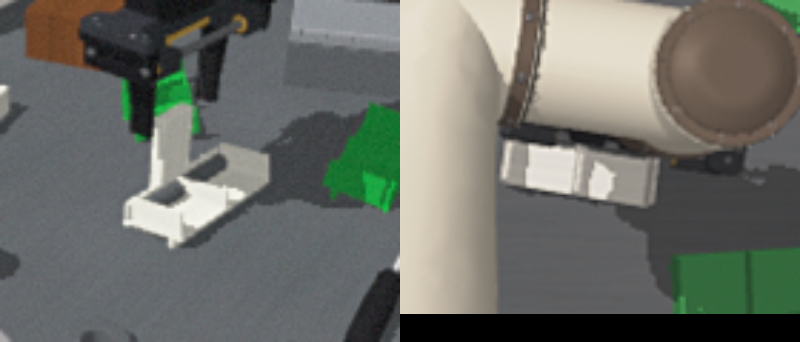

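The fingers straddle the plate, with the left finger at (143,115) and the right one behind it at (210,80). The pins are still in the tray, so I'll close the fingers and lift slightly.

```bash
python3 -m jog '[[0,0,0.05,0,40],[0,0,0,0,40],[0,0,0,0,40],[0,0,0,0,40],[0,0,0,0,40],[0,0,0,0,40]]' 60
python3 -m jog '[[0,0,0,0,40],[0,0,-0.1,0,40],[0,0,-0.2,0,40],[0,0,-0.2,0,40],[0,0,-0.2,0,40],[0,0,-0.2,0,40],[0,0,-0.1,0,40],[0,0,0,0,40]]'
python3 - <<'E'
from h import *
s1=imaging.camera("side")[90:220,200:370,::-1]
cv2.imwrite("pics/c3.png",cv2.resize(s1,(680,520),interpolation=cv2.INTER_CUBIC))
E
```

```text
time_s: 5.2
tool_pos: [0.5312, -0.2295, 0.0477]
tcp_rot: [3.134, -0.218, 0.0]
force: [0.1, -0.7, 0.1]
width: 0.0421
gripper_force: 55.3
time_s: 6.2
tool_pos: [0.5313, -0.2294, 0.0779]
tcp_rot: [-3.134, 0.218, -0.001]
force: [0.4, 0.3, -3.5]
width: 0.0421
gripper_force: 60.0
```

View pics/c3.png

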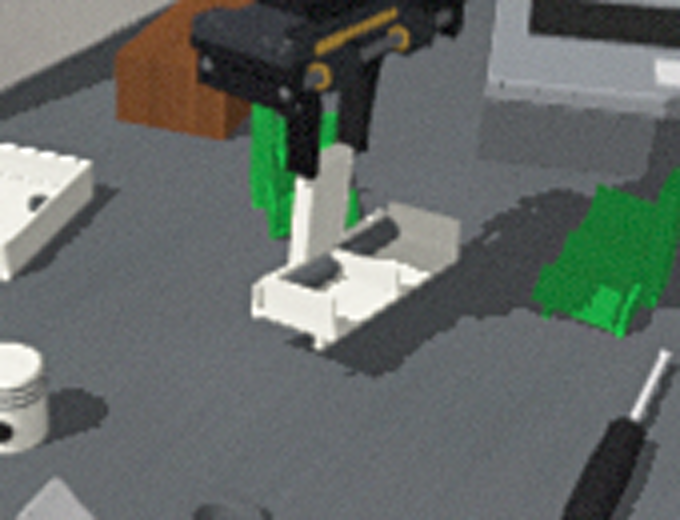

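```bash
cat >> h.py <<'E'
def lipline(deg,dz=-.065,dx=-.068):
    "side-view pixels of the lip ends and centre, scoop held, for lip-down angles"
    s=readout.state();m=R.from_rotvec(s["tcp_rot"]).as_matrix();g=s["tool_pos"]-m[:,2]*.019
    a=np.radians(deg);x=dx*np.cos(a)-dz*np.sin(a);z=dz*np.cos(a)+dx*np.sin(a)
    return [g+m[:,0]*x-m[:,1]*y+[0,0,z] for y in(.07,0,-.07)]
E
python3 - <<'E'
from h import *
for d in(0,4,8,12,20):
    print(d,[((px("side",X)-[200,90])*4).round(0).tolist() for X in lipline(d)], [px("top",X).round(1).tolist() for X in lipline(d)])
E
```

```text
0 [[[336.0, 352.0]], [[400.0, 309.0]], [[459.0, 269.0]]] [[[294.9, 203.0]], [[320.9, 207.3]], [[347.0, 211.7]]]
4 [[[329.0, 356.0]], [[393.0, 312.0]], [[452.0, 272.0]]] [[[295.0, 201.2]], [[320.9, 205.6]], [[346.9, 209.9]]]
8 [[[322.0, 358.0]], [[387.0, 315.0]], [[445.0, 275.0]]] [[[295.1, 199.4]], [[320.9, 203.7]], [[346.8, 208.1]]]
12 [[[315.0, 360.0]], [[380.0, 317.0]], [[438.0, 277.0]]] [[[295.2, 197.5]], [[320.9, 201.8]], [[346.7, 206.1]]]
20 [[[301.0, 362.0]], [[365.0, 319.0]], [[424.0, 280.0]]] [[[295.6, 193.5]], [[321.2, 197.7]], [[346.7, 202.0]]]
```

```bash
python3 - <<'E'
from h import *
s=readout.state();m=R.from_rotvec(s["tcp_rot"]).as_matrix()
for z in(0,.03):
    print(z,[px("side",np.array([.531,-.2305,z])-m[:,0]*.068-m[:,1]*.07+[0,0,h]).round(1).tolist() for h in(0,.015)])
E
```

```text
0 [[[283.3, 188.2]], [[283.7, 183.3]]]
0.03 [[[284.1, 178.4]], [[284.6, 173.4]]]
```

The scoop is off the bench, held level to within about 2°, with both pins at the rear wall, at (315,270) and (370,237) in the crop. Next I raise it, turn it to the fold's direction and carry it over.

```bash
python3 -m jog '[[0,0,-0.2,-0.1,40],[0,0,-0.4,-0.3,40],[0,0,-0.5,-0.4,40],[0,0,-0.6,-0.4,40],[0,0,-0.5,-0.4,40],[0,0,-0.4,-0.3,40],[0,0,-0.3,-0.1,40],[0,-0.2,-0.1,0,40]]'
python3 -m jog '[[0,-0.4,0,0,40],[0,-0.6,0,0,40],[0,-0.8,0,0,40],[0,-0.8,0,0,40],[0.1,-0.8,0,0,40],[0.1,-0.8,0,0,40],[0.1,-0.8,0,0,40],[0.1,-0.8,0,0,40]]'
python3 -m jog '[[0,-0.8,0,0,40],[0,-0.8,0,0,40],[0,-0.8,0,0,40],[0,-0.8,0,0,40],[0,-0.8,0,0,40],[0,-0.8,0,0,40],[0,-0.8,0,0,40],[0,-0.8,0,0,40]]'
python3 -m jog '[[0,-0.8,0,0,40],[0,-0.6,0,0,40],[0,-0.4,0,0,40],[0,-0.2,0,0,40],[0,0,0,0,40]]'
python3 - <<'E'
from h import *
s=readout.state();m=R.from_rotvec(s["tcp_rot"]).as_matrix()
print(m.T@([.484,.214,.130]-s["tool_pos"])/.03,np.degrees(np.arctan2(m[1,0],m[0,0])),s["joint_positions"])
s1=imaging.camera("side")[:,:,::-1]
cv2.imwrite("pics/c4.png",s1)
E
```

```text
time_s: 7.25
tool_pos: [0.5305, -0.2235, 0.1682]
tcp_rot: [3.134, 0.219, 0.001]
force: [-0.2, -0.6, -4.3]
width: 0.0416
gripper_force: 60.0
time_s: 8.25
tool_pos: [0.517, -0.0477, 0.1673]
tcp_rot: [-3.134, -0.222, 0.001]
force: [0.3, -0.1, -3.0]
width: 0.0421
gripper_force: 60.0
time_s: 9.25
tool_pos: [0.4897, 0.1421, 0.1674]
tcp_rot: [3.134, 0.222, -0.001]
force: [-0.8, -0.1, -3.0]
width: 0.0424
gripper_force: 60.0
time_s: 9.88
tool_pos: [0.4825, 0.2001, 0.1676]
tcp_rot: [3.134, 0.221, -0.0]
force: [0.9, -0.6, -3.3]
width: 0.0418
gripper_force: 60.0
[ 0.1151 -0.4528  1.2529] 8.05153661317631 [ 0.7041  0.2239 -0.2673  0.0001 -1.0799  1.0072]
```

View pics/c4.png

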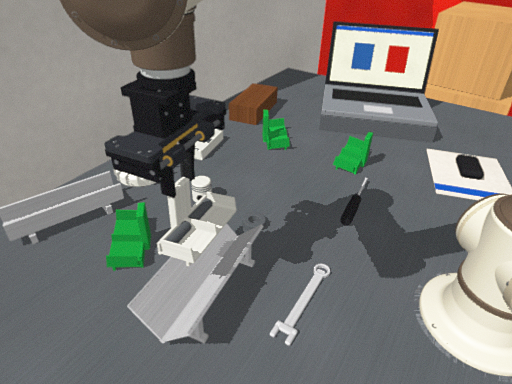

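The scoop is over the trough, at about (200,225), with pins at (205,210) and its lip parallel to the fold. I'll lower it to the tipping pose, then ease the grip in steps so the scoop pivots lip-down about the pads.

```bash
python3 -m jog '[[0,-0.1,0.2,0,40],[0.1,-0.2,0.3,0,40],[0,-0.1,0.4,0,40],[0,0,0.3,0,40],[0,0,0.1,0,40],[0,0,0,0,40]]'
cat >> h.py <<'E'
def rep(tag):
    s=readout.state();m=R.from_rotvec(s["tcp_rot"]).as_matrix()
    print(tag,s["time_s"],s["tool_pos"],"Fz %.2f Ttool"%s["force"][2],m.T@s["ft_torque"],"w %.4f gf %.1f"%(s["width"],s["gripper_force"]))
    im=imaging.camera("side")[:,:,::-1];hsv=cv2.cvtColor(im,cv2.COLOR_BGR2HSV)
    cv2.imwrite(f"pics/{tag}.png",im);return im
E
python3 -c "from h import *;rep('f60');print([px('side',X).round(0).tolist() for d in(0,10,20,30) for X in lipline(d,-.052)[::2]])"
python3 -m jog '[[0,0,0,0,40],[0,0,0,0,40]]' 30 >/dev/null; python3 -c "from h import *;rep('f30')"
python3 -m jog '[[0,0,0,0,40],[0,0,0,0,40]]' 20 >/dev/null; python3 -c "from h import *;rep('f20')"
python3 - <<'E'
import cv2,numpy as np
a,b,c=[cv2.imread(f"pics/f{k}.png").astype(int) for k in(60,30,20)]
for d in(b,c):
    m=(abs(d-a).max(2)>40);print(m.sum(), np.argwhere(m).mean(0) if m.any() else 0)
E
```

```text
time_s: 10.68
tool_pos: [0.4839, 0.2123, 0.1285]
tcp_rot: [3.134, 0.22, -0.0]
force: [0.4, -0.5, -3.3]
width: 0.0419
gripper_force: 60.0
f60 10.675 [0.4839 0.2123 0.1285] Fz -3.28 Ttool [-0.0516  0.0634 -0.0157] w 0.0419 gf 60.0
[[[191.0, 283.0]], [[233.0, 228.0]], [[186.0, 286.0]], [[228.0, 231.0]], [[180.0, 287.0]], [[223.0, 233.0]], [[173.0, 287.0]], [[216.0, 234.0]]]
f30 10.975 [0.484  0.2125 0.129 ] Fz -3.98 Ttool [-0.0662  0.0656  0.0214] w 0.0429 gf 30.0
f20 11.275 [0.4839 0.2124 0.1287] Fz -3.77 Ttool [-0.0289  0.062  -0.034 ] w 0.0431 gf 20.0
176 [139.06818182 146.35227273]
41 [169.46341463 165.09756098]
```

```bash

python3 -m jog '[[0,0,0,0,40],[0,0,0,0,40]]' 14 >/dev/null; python3 -c "from h import *;rep('f14')"
python3 -m jog '[[0,0,0,0,40],[0,0,0,0,40]]' 10 >/dev/null; python3 -c "from h import *;rep('f10')"
python3 -m jog '[[0,0,0,0,40],[0,0,0,0,40]]' 8 >/dev/null; python3 -c "from h import *;rep('f08')"
python3 - <<'E'
import cv2,numpy as np
f=[cv2.imread(f"pics/f{k}.png").astype(int) for k in("20","14","10","08")]
for d in f[1:]:
    m=(abs(d-f[0]).max(2)>40)[190:];print(m.sum())
E
```

```text
f14 11.575 [0.4839 0.2124 0.1286] Fz -4.28 Ttool [-0.076   0.0554  0.0065] w 0.0435 gf 14.0
f10 11.875 [0.4839 0.2124 0.1287] Fz -3.74 Ttool [-0.0711  0.1202 -0.0179] w 0.0435 gf 10.0
f08 12.175 [0.4839 0.2124 0.1287] Fz -3.90 Ttool [-0.0836  0.0619 -0.0043] w 0.0437 gf 8.0
8
8
1365
```

```bash
python3 -c "
import cv2;a=cv2.imread('pics/f08.png')[160:340,110:280]
cv2.imwrite('pics/c5.png',cv2.resize(a,(566,600),interpolation=cv2.INTER_CUBIC))"
```

```text
(no output)
```

View pics/c5.png

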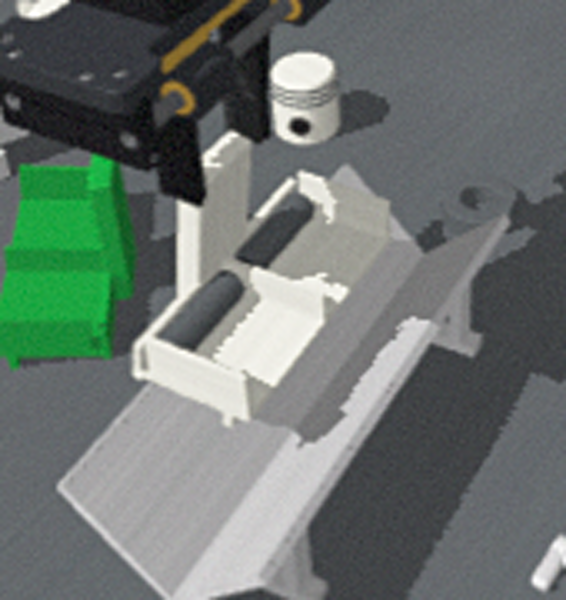

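```bash
python3 - <<'E'
import cv2,numpy as np
f={k:cv2.imread(f"pics/f{k}.png") for k in("60","14","10","08")}
def tm(c,w,k,ref="08"):
    x,y=c;t=f[ref][y-w:y+w,x-w:x+w];S=f[k][y-w-14:y+w+14,x-w-14:x+w+14]
    r=cv2.matchTemplate(S,t,cv2.TM_CCOEFF_NORMED);_,v,_,l=cv2.minMaxLoc(r);return l[0]-14,l[1]-14,round(v,2)
for n,c,w in(("lipcorner",(182,280),8),("platetop",(180,203),8),("wallrear",(153,264),8),("finger",(168,215),6)):
    print(n,{k:tm(c,w,k) for k in("60","14","10")})
E
python3 - <<'E'
from h import *
for d in(0,6,12,18):
  print(d,"lip",[px("side",lipline(d,-.062)[0]).round(1).tolist()],"rear",px("side",lipline(d,-.04,.0)[0]).round(1).tolist(),"top",px("side",lipline(d,.025,-.007)[1]).round(1).tolist())
E
```

```text
lipcorner {'60': (5, 0, 0.91), '14': (5, 0, 0.91), '10': (5, 0, 0.91)}
platetop {'60': (0, 0, 0.98), '14': (0, 0, 0.99), '10': (0, 0, 0.99)}
wallrear {'60': (4, 1, 0.95), '14': (4, 1, 0.96), '10': (4, 1, 0.96)}
finger {'60': (0, 0, 0.96), '14': (0, 0, 0.98), '10': (0, 0, 0.98)}
0 lip [[[191.3, 287.5]]] rear [[153.3, 263.2]] top [[178.5, 207.1]]
6 lip [[[187.8, 288.9]]] rear [[151.1, 262.2]] top [[179.9, 207.9]]
12 lip [[[184.1, 289.7]]] rear [[148.9, 261.0]] top [[181.3, 208.9]]
18 lip [[[180.1, 290.1]]] rear [[146.7, 259.7]] top [[182.6, 210.0]]
```

At 8 N the scoop has pivoted about 8° lip-down without slipping: the plate top stayed put and the lip corner moved 5 px. I'll ease the grip further.

```bash

python3 -m jog '[[0,0,0,0,40],[0,0,0,0,40]]' 7 >/dev/null; python3 -c "from h import *;rep('f07')"
python3 -m jog '[[0,0,0,0,40],[0,0,0,0,40]]' 6 >/dev/null; python3 -c "from h import *;rep('f06')"
python3 -m jog '[[0,0,0,0,40],[0,0,0,0,40],[0,0,0,0,40]]' 6 >/dev/null; python3 -c "from h import *;rep('f06b')"
python3 - <<'E'
import cv2
f={k:cv2.imread(f"pics/f{k}.png") for k in("08","07","06","06b")}
def tm(c,w,k,ref="08"):
    x,y=c;t=f[ref][y-w:y+w,x-w:x+w];S=f[k][y-w-20:y+w+20,x-w-20:x+w+20]
    r=cv2.matchTemplate(S,t,cv2.TM_CCOEFF_NORMED);_,v,_,l=cv2.minMaxLoc(r);return l[0]-20,l[1]-20,round(v,2)
for n,c,w in(("lipcorner",(182,280),8),("platetop",(180,203),8),("wallrear",(153,264),8)):
    print(n,{k:tm(c,w,k) for k in("07","06","06b")})
E
```

```text
f07 12.475 [0.4838 0.2124 0.1286] Fz -3.57 Ttool [-0.0356  0.0466 -0.0031] w 0.0434 gf 7.0
f06 12.775 [0.4839 0.2123 0.1287] Fz -3.78 Ttool [-0.043   0.0148  0.0367] w 0.0439 gf 6.0
f06b 13.2 [0.4839 0.2124 0.1287] Fz -3.63 Ttool [-0.0456  0.039  -0.0146] w 0.0435 gf 6.0
lipcorner {'07': (0, 0, 0.99), '06': (0, 0, 0.99), '06b': (0, 0, 0.99)}
platetop {'07': (0, 0, 1.0), '06': (0, 0, 1.0), '06b': (0, 0, 1.0)}
wallrear {'07': (0, 0, 1.0), '06': (0, 0, 1.0), '06b': (0, 0, 1.0)}
```

At 6 N it has stopped pivoting, so gravity alone leaves it near its balance. I'll finish the tip by lowering it: the far upper edge of the trough then pushes up on the scoop's underside just behind the pivot.

```bash
cat > tm.py <<'E'
import cv2,sys
from h import *
ref=cv2.imread("pics/f08.png")
tag=sys.argv[1];im=rep(tag)
for n,(x,y),w in(("lip",(182,280),8),("top",(180,203),8),("rear",(153,264),8)):
    t=ref[y-w:y+w,x-w:x+w];S=im[y-w-25:y+w+25,x-w-25:x+w+25]
    _,v,_,l=cv2.minMaxLoc(cv2.matchTemplate(S,t,cv2.TM_CCOEFF_NORMED));print(n,l[0]-25,l[1]-25,round(v,2),end=" | ")
print()
E
python3 -m jog '[[-0.1,0,0,0,40],[0,0,0.1,0,40],[0,0,0.1,0,40],[0,0,0,0,40]]' 8 >/dev/null; python3 tm.py g1
python3 -m jog '[[0,0,0.05,0,40],[0,0,0.05,0,40],[0,0,0,0,40]]' >/dev/null; python3 tm.py g2
python3 -m jog '[[0,0,0.05,0,40],[0,0,0.03,0,40],[0,0,0,0,40]]' >/dev/null; python3 tm.py g3
```

```text
g1 13.75 [0.4808 0.2119 0.1225] Fz -2.99 Ttool [-0.0808  0.0152  0.0147] w 0.0438 gf 8.0
lip 1 3 0.95 | top 2 3 0.96 | rear 2 3 0.97 | 
g2 14.175 [0.4809 0.2119 0.1195] Fz -2.98 Ttool [-0.0933  0.1161 -0.035 ] w 0.0436 gf 8.0
lip 1 5 0.93 | top 2 5 0.98 | rear 1 4 0.98 | 
g3 14.6 [0.4821 0.2122 0.1192] Fz 5.99 Ttool [-0.4548 -0.2514  0.0437] w 0.0438 gf 8.0
lip 0 4 0.93 | top 1 5 0.97 | rear 1 4 0.96 |
```

```bash
python3 - <<'E'
from h import *
im=rep("g3b");s=readout.state();print(s["force"],s["ft_torque"])
t=imaging.camera("top")[:,:,::-1]
a=cv2.resize(im[170:320,120:270],(400,400),interpolation=cv2.INTER_CUBIC);b=cv2.resize(t[150:270,90:210],(400,400),interpolation=cv2.INTER_CUBIC)
cv2.imwrite("pics/c6.png",np.hstack([a,b]))
E
```

```text
g3b 14.65 [0.4821 0.2122 0.1192] Fz 5.54 Ttool [-0.5173 -0.2789  0.0216] w 0.0435 gf 8.0
[-0.0209 -0.9403  5.4336] [-0.5015  0.2476 -0.014 ]
```

View pics/c6.png

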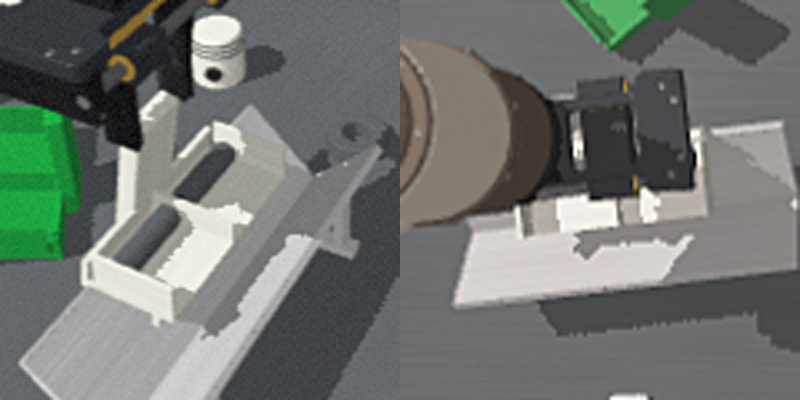

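Contact came at the height expected for the rear underside, but the lever was too short to turn it. The pins are still at the rear wall, at (150,235) and (205,170) in the crop. I'll back off, move 6 mm toward the robot for a longer lever and press again with a lighter grip.

```bash

python3 -m jog '[[0,0,-0.15,0,40],[-0.1,0,-0.05,0,40],[-0.1,0,0,0,40],[0,0,0,0,40]]' 7 >/dev/null; python3 tm.py h1
python3 -m jog '[[0,0,0.1,0,40],[0,0,0.1,0,40],[0,0,0,0,40]]' >/dev/null; python3 tm.py h2
python3 -m jog '[[0,0,0.05,0,40],[0,0,0.05,0,40],[0,0,0,0,40]]' >/dev/null; python3 tm.py h3
```

```text
h1 15.25 [0.4743 0.2109 0.1229] Fz -4.42 Ttool [-0.0341  0.0573  0.0127] w 0.0440 gf 7.0
lip 4 5 0.93 | top 5 4 0.97 | rear 3 4 0.95 | 
h2 15.675 [0.4762 0.2114 0.1188] Fz 5.27 Ttool [-0.3919 -0.2502 -0.0175] w 0.0438 gf 7.0
lip -3 5 0.78 | top 4 6 0.95 | rear -2 3 0.93 | 
h3 16.1 [0.4765 0.2115 0.1164] Fz 7.15 Ttool [-0.4886 -0.3518 -0.024 ] w 0.0439 gf 7.0
lip -3 5 0.78 | top 4 6 0.94 | rear -2 3 0.93 |
```

```bash

python3 -m jog '[[0,0,-0.15,0,40],[0,0,-0.1,0,40],[0,0,0,0,40]]' 7 >/dev/null; python3 tm.py h4
python3 - <<'E'
import cv2,numpy as np
a,b=cv2.imread("pics/h3.png"),cv2.imread("pics/h4.png")
o=[cv2.resize(k[170:320,120:270],(400,400),interpolation=cv2.INTER_CUBIC) for k in(a,b)]
cv2.imwrite("pics/c7.png",np.hstack(o))
E
```

```text
h4 16.525 [0.4748 0.2111 0.1215] Fz -2.32 Ttool [-0.0484 -0.0087 -0.0058] w 0.0439 gf 7.0
lip -2 4 0.77 | top 5 4 0.93 | rear -2 1 0.94 |
```

View pics/c7.png

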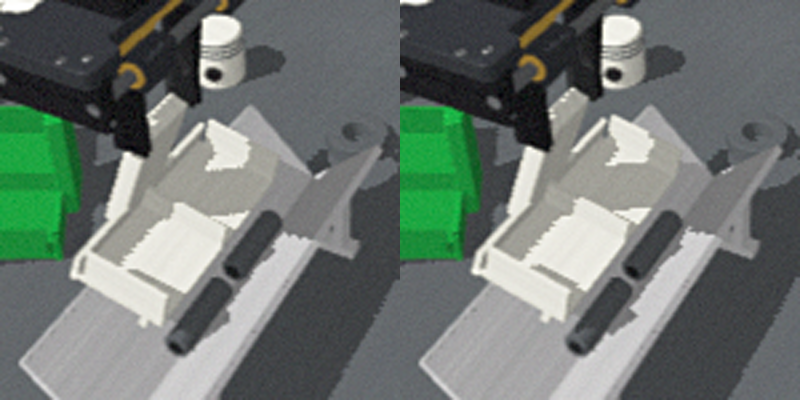

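Both pins have rolled out and lie end to end along the fold, at about (197,317) and (252,245) in the crop. The scoop is empty and clear of them. I'll lift it straight up with a firm grip, carry it back to its free spot and set it down.

```bash

python3 -m jog '[[0,0,-0.1,0,40],[0,0,-0.3,0,40],[0,0,-0.5,0,40],[0,0,-0.5,0,40],[0,0,-0.3,0,40],[0,0.2,-0.2,0,40],[0,0.5,0,0,40],[0,0.8,0,0,40]]' 40 >/dev/null
python3 -m jog '[[0,0.8,0,0,40],[0,0.8,0,0,40],[0,0.8,0,0,40],[0,0.8,0,0,40],[0,0.8,0,0,40],[0,0.8,0,0,40],[0,0.8,0,0,40],[0,0.8,0,0,40]]' >/dev/null
python3 -m jog '[[0,0.8,0,0,40],[0,0.8,0,0,40],[0,0.8,0,0,40],[0,0.8,0,0,40],[0,0.8,0,0,40],[0,0.8,0,0,40],[0,0.8,0,0,40],[0,0.6,0,0,40]]' >/dev/null
python3 -m jog '[[0,0.4,0.2,0,40],[0,0.2,0.4,0,40],[0,0,0.6,0,40],[0,0,0.6,0,40],[0,0,0.5,0,40],[0,0,0.3,0,40],[0,0,0.1,0,40],[0,0,0,0,40]]'
python3 -c "
from h import *
rep('k1')"
```

```text
time_s: 20.58
tool_pos: [0.5369, -0.2256, 0.098]
tcp_rot: [3.134, 0.221, 0.001]
force: [-0.3, 0.1, -1.2]
width: 0.0431
gripper_force: 40.0
k1 20.575 [ 0.5369 -0.2256  0.098 ] Fz -1.23 Ttool [-0.0065 -0.0291  0.0081] w 0.0431 gf 40.0
```

```bash

python3 -m jog '[[0,0,0.4,0,40],[0,0,0.4,0,40],[0,0,0.2,0,40],[0,0,0.1,0,40],[0,0,0.1,0,40],[0,0,0,0,40]]' 7
python3 -m jog '[[0,0,0.1,0,40],[0,0,0.1,0,40],[0,0,0.1,0,40],[0,0,0.1,0,40],[0,0,0,0,40]]'
python3 -m jog '[[0,0,0.07,0,40],[0,0,0.07,0,40],[0,0,0.05,0,40],[0,0,0,0,40]]'
python3 -c "
from h import *
rep('k2')"
```

```text
time_s: 21.38
tool_pos: [0.5366, -0.2256, 0.0617]
tcp_rot: [-3.134, -0.22, 0.0]
force: [1.0, 0.2, -1.6]
width: 0.0435
gripper_force: 7.0
time_s: 22.0
tool_pos: [0.5419, -0.2256, 0.0533]
tcp_rot: [3.131, 0.223, 0.017]
force: [3.6, 3.4, 6.5]
width: 0.0438
gripper_force: 7.0
time_s: 22.5
tool_pos: [0.5423, -0.2256, 0.0478]
tcp_rot: [3.131, 0.223, 0.019]
force: [2.6, 4.1, 7.5]
width: 0.0439
gripper_force: 7.0
k2 22.5 [ 0.5423 -0.2256  0.0478] Fz 7.55 Ttool [ 1.0814  1.2138 -0.0283] w 0.0439 gf 7.0
```

```bash
cat > foot.py <<'E'
from h import *
import sys
def blob(im):
    hsv=cv2.cvtColor(im,cv2.COLOR_BGR2HSV);m=((hsv[...,1]<60)&(hsv[...,2]>150)).astype(np.uint8)
    m[:, :250]=0;m[:,335:]=0;m[:120]=0;m[200:]=0
    n,l,st,c=cv2.connectedComponentsWithStats(m);k=1+st[1:,4].argmax();p=np.argwhere(l==k)
    f=p[p[:,0]>=p[:,0].max()-1].mean(0)[::-1]; return st[k],f
print("initial",blob(cv2.imread("pics/side0.png")))
print(sys.argv[1],blob(rep(sys.argv[1])))
for d in(0,6,12,18):
    print(d,px("side",lipline(d)[0]).round(1).tolist(),px("side",lipline(d,-.035)[2]).round(1).tolist())
E
python3 foot.py k3
```

```text
initial (array([ 263,  136,   51,   51, 1110], dtype=int32), array([279.8, 185.4]))
k3 22.55 [ 0.5423 -0.2256  0.0478] Fz 7.21 Ttool [ 1.0309  1.2142 -0.0133] w 0.0439 gf 7.0
k3 (array([256, 141,  43,  43, 981], dtype=int32), array([275.  , 182.25]))
0 [[288.9, 186.4]] [[307.0, 151.9]]
6 [[286.1, 187.8]] [[305.4, 153.7]]
12 [[283.1, 188.9]] [[303.5, 155.3]]
18 [[280.0, 189.7]] [[301.5, 156.6]]
```

The numbers suggest the scoop is still about 18° lip-down on its lip feet, and the fingers have slid down the plate. I'll use a minimum grip and raise slightly, so it can settle back on its rear under its own weight.

```bash

python3 -m jog '[[0,0,0,0,40],[0,0,0,0,40]]' 3 >/dev/null; python3 foot.py k4 | sed -n 2,3p
python3 -m jog '[[0,0,-0.15,0,40],[0,0,-0.15,0,40],[0,0,0,0,40]]' >/dev/null; python3 foot.py k5
python3 -c "
import cv2,numpy as np
o=[cv2.resize(cv2.imread(f'pics/{k}.png')[90:215,215:345],(400,385),interpolation=cv2.INTER_CUBIC) for k in('k3','k5')]
cv2.imwrite('pics/c8.png',np.hstack(o))"
```

```text
k4 22.85 [ 0.5383 -0.2259  0.0453] Fz 4.04 Ttool [-0.161   0.6846  0.0308] w 0.0439 gf 3.0
k4 (array([ 257,  137,   42,   47, 1000], dtype=int32), array([275.  , 182.25]))
initial (array([ 263,  136,   51,   51, 1110], dtype=int32), array([279.8, 185.4]))
k5 23.275 [ 0.5358 -0.2255  0.0526] Fz -3.15 Ttool [-0.0415 -0.0029  0.0244] w 0.0441 gf 3.0
k5 (array([ 257,  134,   43,   48, 1001], dtype=int32), array([275.6667, 180.3333]))
0 [[291.1, 185.3]] [[309.2, 150.9]]
6 [[288.3, 186.8]] [[307.6, 152.7]]
12 [[285.3, 187.9]] [[305.7, 154.4]]
18 [[282.1, 188.7]] [[303.7, 155.7]]
```

View pics/c8.png

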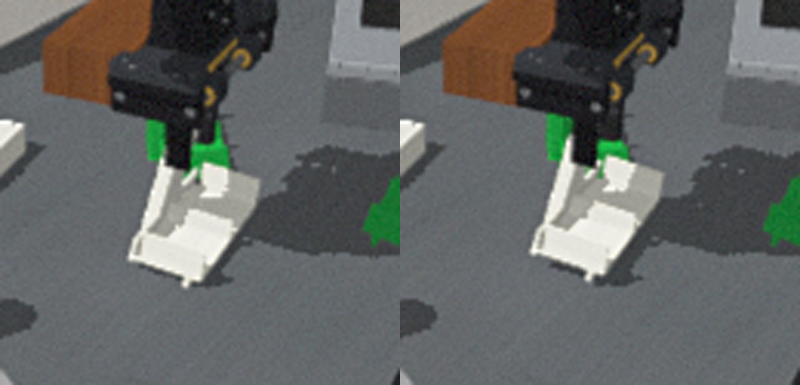

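The crop shows the scoop still about 20° lip-down, held by the light grip with its feet near (590,280) and the bench clear around it. Pressing straight down jams it. Instead I'll swing the grip backward and down in an arc about the lip feet, which lays the scoop level.

```bash

python3 -m jog '[[0,0,0.1,0,40],[0.1,0,0.06,0,40],[0.1,0,0.07,0,40],[0.1,0,0.08,0,40],[0,0,0,0,40]]' 5 >/dev/null; python3 foot.py m1|sed -n 2,3p
python3 -m jog '[[0.1,0,0.08,0,40],[0.1,0,0.09,0,40],[0.1,0,0.1,0,40],[0,0,0,0,40]]' 5 >/dev/null; python3 foot.py m2|sed -n 2,9p
```

```text
m1 23.95 [ 0.5464 -0.2242  0.0439] Fz -1.10 Ttool [ 0.0866  0.1302 -0.0458] w 0.0436 gf 5.0
m1 (array([254, 137,  43,  46, 973], dtype=int32), array([272.8, 181.4]))
m2 24.5 [ 0.555  -0.2232  0.0356] Fz 2.23 Ttool [-0.1609  0.6299  0.0168] w 0.0438 gf 5.0
m2 (array([255, 138,  42,  46, 941], dtype=int32), array([274.  , 182.25]))
0 [[283.9, 188.9]] [[302.3, 154.6]]
6 [[281.1, 190.3]] [[300.7, 156.4]]
12 [[278.2, 191.4]] [[298.9, 158.0]]
18 [[275.1, 192.1]] [[296.9, 159.4]]
```

```bash
cat > tilt.py <<'E'
from h import *
import sys
def pts(f):
    im=cv2.imread(f"pics/{f}.png");hsv=cv2.cvtColor(im,cv2.COLOR_BGR2HSV);m=((hsv[...,1]<60)&(hsv[...,2]>150)).astype(np.uint8)
    m[:,:245]=0;m[:,335:]=0;m[:120]=0;m[200:]=0
    n,l,st,c=cv2.connectedComponentsWithStats(m);p=np.argwhere(l==1+st[1:,4].argmax())[:,::-1]
    foot=p[p[:,1]>=p[:,1].max()-1].mean(0)
    q=p[p[:,1]>foot[1]-30];q=q[q[:,0]<=q[:,0].min()+1]; return foot,np.array([q[:,0].mean(),q[:,1].max()])
f,l=pts("side0");F=onz("side",f,0);L=onz("side",l,0.0);print("init",f,l,(L-F)[:2])
r=lambda a:R.from_euler("z",a,degrees=True).as_matrix()
v=r(8)@(L-F);print("rear-low corner from foot, scoop frame",v)
for k in sys.argv[1:]:
    f,l=pts(k);F=onz("side",f,0);yaw=8
    print(k,f,l,"model",[(t,px("side",F+r(yaw)@R.from_euler("y",t,degrees=True).as_matrix()@v).round(1).ravel().tolist()) for t in(0,10,20,30)])
E
python3 tilt.py k3 k5 m1 m2
```

```text
init [279.8 185.4] [263.5882 179.    ] [ 0.0499 -0.0014]
rear-low corner from foot, scoop frame [0.0496 0.0055 0.    ]
k3 [275.   182.25] [256.8333 174.    ] model [(0, [256.8, 178.5]), (10, [257.0, 181.3]), (20, [257.6, 184.1]), (30, [258.8, 186.9])]
k5 [275.6667 180.3333] [257.7143 172.    ] model [(0, [257.6, 176.7]), (10, [257.8, 179.4]), (20, [258.4, 182.2]), (30, [259.6, 185.0])]
m1 [272.8 181.4] [254.8571 174.    ] model [(0, [254.7, 177.7]), (10, [254.9, 180.5]), (20, [255.5, 183.3]), (30, [256.7, 186.0])]
m2 [274.   182.25] [255.75 177.  ] model [(0, [255.8, 178.5]), (10, [256.0, 181.3]), (20, [256.7, 184.1]), (30, [257.8, 186.9])]
```

The arc is working: the estimated tilt went from 17° to 13° to 5°. I'll continue a little further.

```bash

python3 -m jog '[[0.1,0,0.08,0,40],[0.08,0,0.07,0,40],[0,0,0,0,40]]' 5; python3 -c "
from h import *
rep('m3')"; python3 tilt.py m3|tail -1
```

```text
time_s: 24.92
tool_pos: [0.5583, -0.2225, 0.0309]
tcp_rot: [-3.134, -0.22, 0.005]
force: [-1.2, -0.1, 4.8]
width: 0.0435
gripper_force: 5.0
m3 24.925 [ 0.5583 -0.2225  0.0309] Fz 4.78 Ttool [-0.1527 -0.283   0.0176] w 0.0435 gf 5.0
m3 [274.8 181.4] [256.5 178. ] model [(0, [256.7, 177.7]), (10, [256.8, 180.5]), (20, [257.5, 183.3]), (30, [258.7, 186.0])]
```

```bash

python3 -m jog '[[0,0,0,0,47],[0,0,0,0,50],[0,0,0,0,54],[0,0,-0.1,0,60],[0,0,-0.2,0,60],[0,0,-0.4,0,60],[0,0,-0.6,0,60],[0,0,-0.8,0,60]]'
python3 -m jog '[[0,0,-1,0,60],[0,0,-1,0,60],[0.8,0,-0.6,0,60],[1,0,0,0,60],[1,0,0,0,60],[1,0,0,0,60],[0,0,0,0,60],[0,0,0,0,60]]'
python3 - <<'E'
from h import *
im=rep("z1");t=imaging.camera("top")[:,:,::-1];cv2.imwrite("pics/z1t.png",t)
# scoop rim/lip via white blob in top view
hsv=cv2.cvtColor(t,cv2.COLOR_BGR2HSV);m=((hsv[...,1]<60)&(hsv[...,2]>160)).astype(np.uint8)
m[:,:260]=0;m[:,380:]=0;m[:130]=0;m[260:]=0
n,l,st,c=cv2.connectedComponentsWithStats(m)
for k in range(1,n):
    if st[k,4]>60: print("top white",st[k],cv2.minAreaRect(np.argwhere(l==k)[:,::-1].astype(np.float32)))
# dark pins in the trough, both views
for n_,g,box in(("top",t,(95,185,215,245)),("side",im,(125,205,270,345))):
    x0,y0,x1,y1=box;v=cv2.cvtColor(g,cv2.COLOR_BGR2HSV)[y0:y1,x0:x1,2]
    q=(v<75).astype(np.uint8);k,l,st,c=cv2.connectedComponentsWithStats(q)
    for i in range(1,k):
        if st[i,4]>40:
            r=cv2.minAreaRect(np.argwhere(l==i)[:,::-1].astype(np.float32));u=(r[0][0]+x0,r[0][1]+y0);print(n_,st[i,4],np.round(u,1),np.round(r[1],1),round(r[2]),"at z=.035",onz(n_,u,.035))
E
python3 tilt.py z1|tail -1
```

```text
time_s: 25.98
tool_pos: [0.5597, -0.2223, 0.0952]
tcp_rot: [-3.134, -0.22, 0.0]
force: [0.0, 0.2, -0.8]
width: 0.0599
gripper_force: 0.0
time_s: 26.98
tool_pos: [0.6722, -0.2063, 0.1726]
tcp_rot: [-3.134, -0.22, 0.0]
force: [-0.6, -1.0, 0.1]
width: 0.06
gripper_force: 0.0
z1 26.975 [ 0.6722 -0.2063  0.1726] Fz 0.11 Ttool [-0.0546 -0.0026 -0.0204] w 0.0600 gf 0.0
top white [ 260  130   17   85 1374] ((267.9999694824219, 171.99996948242188), (83.99998474121094, 15.999998092651367), 90.0)
top white [296 162  40  34 641] ((316.5921630859375, 179.28326416015625), (30.61240577697754, 40.13496398925781), 83.2901611328125)
top white [327 167  26  27 326] ((338.76995849609375, 179.88998413085938), (24.607316970825195, 24.18305206298828), 81.8698959350586)
top white [260 219  14  41 528] ((266.5, 239.0), (40.0, 13.0), 90.0)
top 576 [166.1 241.5] [11.6 69.5] 83 at z=.035 [0.3635 0.1857 0.035 ]
side 661 [164.9 243.4] [38.4 48.9] 5 at z=.035 [0.5508 0.1882 0.035 ]
side 46 [266.2 224. ] [ 5.9 12.6] 23 at z=.035 [0.4175 0.0273 0.035 ]
side 2924 [237.9 291.7] [ 34.9 118.9] 30 at z=.035 [0.3661 0.205  0.035 ]
side 52 [217.5 262.5] [ 2.6 23. ] 37 at z=.035 [0.4356 0.1708 0.035 ]
side 63 [198. 289.] [ 2.4 27.2] 37 at z=.035 [0.426  0.2382 0.035 ]
side 107 [185. 340.] [30.  6.] 0 at z=.035 [0.3805 0.3232 0.035 ]
z1 [274.5 182.5] [256.5263 178.    ] model [(0, [256.3, 178.8]), (10, [256.5, 181.6]), (20, [257.1, 184.4]), (30, [258.3, 187.1])]
```

```bash
python3 -c "
from cell import manip
print(manip.finish_job())"
```

```text
the job is handed in; nothing more can be done
None
```

The job is handed in at about 27 s: both pins lie in line along the trough's fold, about 13 mm apart, and the empty scoop stands upright on the bench, level to within about 3° and released.

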